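# Power up the microscope bench in order

## Robot

A 6-joint arm with a two-finger parallel gripper is mounted at the origin on the work surface. World frame = base frame: x ahead of the robot, y to its left, z up, the work surface at z = 0. Lengths are in mm, angles in rad, forces in N, time in s.
With the tool pointing down it reaches from about 350 to 775 mm from the base axis. Payload 7.3 kg.
Tool frame: the origin (TCP) lies midway between the tips of the shut fingers; the grasp point (between the pads) lies 19 mm behind it; z points along the fingers, x is the direction in which the jaws open and shut, and the axes are right-handed (so a half turn about z gives the same grasp; the last joint's range is limited). The gripper opens to 92 mm and grips with 3 to 60 N. Pads are 19 mm wide; open, the fingers measure 130 mm over their backs; the gripper's body (75 mm by 190 mm) begins 47 mm behind the grasp point.
Start: joints at [-1.395, 0.342, 1.524, -0, 1.275, -0.146], TCP at [166.067, -498.063, 226.741] pointing down, gripper open.
Joint ranges: [-2.53, 2.53], [-0.77, 2.02], [0.04, 2.7], [-1, 4.14], [0.28, 2.66], [-3.11, 3.11]. Speed limits (rad/s): [2.57, 2.57, 3.14, 3.14, 3.14, 3.14].

## Interface

Orientations are given as [roll, pitch, yaw] about the fixed x, y, z axes, in that order (R = Rz(yaw) Ry(pitch) Rx(roll)).
In Python, from plant import bot gives the robot as it stands.
- The arm moves only by the shell command python3 -m pendant 'ROWS' [OPENING]. ROWS is JSON, a list of rows, each an object with "linear": the shift along the world's x, y, z in mm, a list of three; "twist": the turn about the world's z in degrees. In form: [{"linear": [x, y, z], "twist": twist}, ...]. A call has 1 to 20 rows; each row is the pose to reach, as a shift and turn from the pose commanded when the call began; what a row does not reach only later rows make up. A row lasts 1/8 s, in which the tool goes at most 62.5 mm and 10.7 degrees, less where a joint would pass 70% of its speed; a pose out of reach is approached as far as the arm can. A call with a gripper value outside its range is refused whole. OPENING is the closure in counts, from 0 (fully open) to 255 (shut), set as the call begins (- or left out, the last holds). The fingers move at their own pace and stop on an object; the grip force is fixed at half the most. Time passes only in rows, so rows that repeat a pose let the fingers close. It gives the time, the measured TCP pose, the force and the opening at its end, in the units of the state.
- bot.get_obs(): the state, without advancing time (a new reading comes with each control period).
- bot.capture(name): name is "scene" or "top"; returns a dict with "frame" (420x560x3 uint8, blue, green, red), "z_map" (420x560 float32, mm along the optical axis (not along the pixel's ray), 0 where there is no reading), "fx", "fy", "cx", "cy" (pixels), "rvec" (rotation vector, rad) and "tvec" (3), from world to camera coordinates, as OpenCV has them. Camera axes: x right, y down, z forward; pixel columns grow to the right and rows downward; lengths in mm; the calibration is good to about 2 mm. A picture is of the moment at which its call begins.
- bot.close_job(): hands the job in, once; it reports no verdict.
The state is a dict: "time": time; "joint_positions": joint angles; "dq": joint speeds; "tau": joint torques, N m; "tool_pos": TCP position; "tcp_rot": TCP orientation; "contact_force": force on the tool from outside, world axes, zero at the start; "moment": the same for the moment, N m; "grip_width": finger opening in mm.
Only numpy, scipy, OpenCV 4.12 (cv2) and the standard library are available. Lean on these libraries where they do the work, as an engineer would, in place of code of your own. Each camera call takes 0.05 s, during which the arm holds its last target. There are 200 camera calls.

## Task

Start up the microscope's bench units in their proper order: with a fingertip, lightly press the raised, white-dotted end of the paddle switch on the lamp supply (yellow paddle) until it rocks fully over, then likewise on the stage controller (blue paddle), then on the camera unit (green paddle), and back away. Do not lift or shove the units. Leave the stage heater (red paddle) off and the bottle, dish and slide box where they are.

Things in the scene. Friction and masses are not known exactly. Their poses are not given: they have to be found in the camera images.
- lamp: lamp supply: loose grey box, 100 (its x) x 90 (y) x 60 mm high, about 0.85 kg, on rubber feet, with yellow stripes, a row of black vent slots on its back and a yellow paddle switch on top. Origin: centre of its underside; z up, -x is its front, the side of the paddle's raised end.
- lamp_press (a point): the spot to press on the lamp supply's yellow paddle: the centre of the white 12 mm dot (with a thin black rim), on the paddle's upper face, 24 mm from the pivot towards the raised end. While off it lies about 22 mm to the box's -x side of the box's middle and about 84.6 mm above the box's underside; it moves with the paddle.
- lamp_switch (a joint): the lamp supply's yellow paddle: 64 mm long (along the box's x), 34 mm wide, 10 mm thick, rocking about a pivot across the box (along y), 70 mm above the underside, over the box's middle. Value 0 = off (dotted end raised, sloping 0.2 rad), 0.4 = on (dotted end down by about 10 mm at the dot, sloping 0.2 rad the other way). No spring: friction, about 2 N at the dot, holds it, so it stays wherever it is left; press until it meets its stop.
- stage: stage controller: loose white box, 100 (its x) x 90 (y) x 60 mm high, about 0.85 kg, on rubber feet, with blue stripes, three round steel ports on its back and a blue paddle switch on top. Origin: centre of its underside; z up, -x is its front, the side of the paddle's raised end.
- stage_press (a point): the spot to press on the stage controller's blue paddle: the centre of the white 12 mm dot (with a thin black rim), on the paddle's upper face, 24 mm from the pivot towards the raised end. While off it lies about 22 mm to the box's -x side of the box's middle and about 84.6 mm above the box's underside; it moves with the paddle.
- stage_switch (a joint): the stage controller's blue paddle: 64 mm long (along the box's x), 34 mm wide, 10 mm thick, rocking about a pivot across the box (along y), 70 mm above the underside, over the box's middle. Value 0 = off (dotted end raised, sloping 0.2 rad), 0.4 = on (dotted end down by about 10 mm at the dot, sloping 0.2 rad the other way). No spring: friction, about 2 N at the dot, holds it, so it stays wherever it is left; press until it meets its stop.
- camera: camera unit: loose white box, 100 (its x) x 90 (y) x 60 mm high, about 0.85 kg, on rubber feet, with green stripes, a round lens port on its back and a green paddle switch on top. Origin: centre of its underside; z up, -x is its front, the side of the paddle's raised end.
- camera_press (a point): the spot to press on the camera unit's green paddle: the centre of the white 12 mm dot (with a thin black rim), on the paddle's upper face, 24 mm from the pivot towards the raised end. While off it lies about 22 mm to the box's -x side of the box's middle and about 84.6 mm above the box's underside; it moves with the paddle.
- camera_switch (a joint): the camera unit's green paddle: 64 mm long (along the box's x), 34 mm wide, 10 mm thick, rocking about a pivot across the box (along y), 70 mm above the underside, over the box's middle. Value 0 = off (dotted end raised, sloping 0.2 rad), 0.4 = on (dotted end down by about 10 mm at the dot, sloping 0.2 rad the other way). No spring: friction, about 2 N at the dot, holds it, so it stays wherever it is left; press until it meets its stop.
- heater: stage heater: loose grey box, 100 (its x) x 90 (y) x 60 mm high, about 0.85 kg, on rubber feet, with red stripes, aluminium cooling fins on its sides and a red paddle switch on top. Origin: centre of its underside; z up, -x is its front, the side of the paddle's raised end.
- heater_press (a point): the spot to press on the stage heater's red paddle: the centre of the white 12 mm dot (with a thin black rim), on the paddle's upper face, 24 mm from the pivot towards the raised end. While off it lies about 22 mm to the box's -x side of the box's middle and about 84.6 mm above the box's underside; it moves with the paddle.
- heater_switch (a joint): the stage heater's red paddle: 64 mm long (along the box's x), 34 mm wide, 10 mm thick, rocking about a pivot across the box (along y), 70 mm above the underside, over the box's middle. Value 0 = off (dotted end raised, sloping 0.2 rad), 0.4 = on (dotted end down by about 10 mm at the dot, sloping 0.2 rad the other way). No spring: friction, about 2 N at the dot, holds it, so it stays wherever it is left; press until it meets its stop.
- oil: small amber immersion-oil bottle, 28 mm across, 62 mm high, standing loose; origin: centre of its underside. Leave alone.
- dish: closed clear culture dish, 60 mm across, 15 mm high, loose; origin: centre of its underside. Leave alone.
- slides: orange slide box with a white lid, 87 (x) x 42 (y) x 32 mm, loose; origin: centre of its underside. Leave alone.
Things that resemble listed ones, but are neither listed nor needed, are in the scene too. Leave any orange or purple look-alike of the camera alone.

How it is judged (in metres and radians):
On the way, in this order (a step that is already met when the one before it is completed fails the run):
1. the lamp supply's yellow paddle is fully over, the other three still off (value of joint lamp_switch above 0.28 rad and value of joint each of stage_switch, camera_switch, heater_switch below 0.1 rad), for 0.1 s.
2. then the stage controller's blue paddle is fully over too, the camera still off (value of joint each of lamp_switch, stage_switch above 0.28 rad and value of joint each of camera_switch, heater_switch below 0.1 rad), for 0.1 s.
3. then the camera unit's green paddle is fully over too (value of joint each of lamp_switch, stage_switch, camera_switch above 0.28 rad and value of joint heater_switch below 0.1 rad), for 0.1 s.
At the end, for the whole second after the job is handed in: yellow, blue and green paddles fully over (above 0.28 rad of 0.4), the red one off (below 0.1), every unit upright, at rest and within 15 mm of its start, and bottle, dish and slide box upright, at rest and within 10 mm of theirs (all of step 3 and distance of each of lamp, stage, camera, heater from where it was at the start of the episode below 0.015 m and distance of each of oil, dish, slides from where it was at the start of the episode below 0.01 m and angle between each of lamp, stage, camera, heater, oil, dish, slides's own z axis and vertical below 0.1 rad and linear speed of each of lamp, stage, camera, heater, oil, dish, slides below 0.02 m/s); the robot touches nothing.
It fails at once if a switch is turned on out of order, or the stage heater is switched on ((value of joint stage_switch above 0.2 rad and value of joint lamp_switch below 0.2 rad) or (value of joint camera_switch above 0.2 rad and value of joint stage_switch below 0.2 rad) or (value of joint camera_switch above 0.2 rad and value of joint lamp_switch below 0.2 rad) or value of joint heater_switch above 0.2 rad).
It fails at once if a unit is pressed harder than 25 N (lightly) (contact force between the fingers and lamp above 25 N or contact force between the fingers and stage above 25 N or contact force between the fingers and camera above 25 N or contact force between the fingers and heater above 25 N).
It fails at once if a unit is pressed with the arm or gripper body instead of the fingers (contact force between the arm and lamp above 3 N or contact force between the arm and stage above 3 N or contact force between the arm and camera above 3 N or contact force between the arm and heater above 3 N).
It fails at once if a unit is lifted, tipped or shifted by more than 15 mm (distance of any of lamp, stage, camera, heater from where it was at the start of the episode above 0.015 m or angle between any of lamp, stage, camera, heater's own z axis and vertical above 0.15 rad).
It fails at once if the bottle, dish or slide box is moved by more than 10 mm or tipped (distance of any of oil, dish, slides from where it was at the start of the episode above 0.01 m or angle between any of oil, dish, slides's own z axis and vertical above 0.28 rad).
It also fails if it takes over 64 s, if anything falls off the work surface, if the arm or the gripper's body presses on something with over 40 N, if the wrist force passes 120 N, or if a joint passes its speed limit or range.

## Working session

There is one attempt and no reset: what is moved stays moved. The work goes in short steps, Python scripts to look and compute and a shell command to move; the robot and the scene stay as the last step left them, time stands still between calls to the robot, and variables do not carry over. Pictures are saved under pics/ and viewed, about 8 in all and at most 12, crops included, and the job is handed in when it is done.

```bash
mkdir -p pics
cat > h.py <<'E'
import numpy as np, cv2
from plant import bot
def cap(n):
    c=bot.capture(n); np.savez('/tmp/'+n+'.npz',**c); return c
def ld(n): return dict(np.load('/tmp/'+n+'.npz'))
def w(c,u,v,r=1):
    u=int(round(u));v=int(round(v))
    p=c['z_map'][v-r:v+r+1,u-r:u+r+1]; z=np.median(p[p>0])
    R=cv2.Rodrigues(c['rvec'])[0]
    q=np.array([(u-c['cx'])/c['fx']*z,(v-c['cy'])/c['fy']*z,z])
    return R.T@(q-c['tvec'].ravel())
E
python3 - <<'E'
from h import *
for n in('scene','top'):
    c=cap(n); cv2.imwrite(f'pics/{n}0.png',c['frame']); print(n,c['fx'],c['tvec'].ravel(),c['rvec'].ravel())
print(bot.get_obs())
E
```

```text
scene 415.3303560072196 [-204.39292368 -289.26519727 1284.75495387] [ 2.1745524   1.24996275 -0.43564815]
top 414.81878549728003 [ -40.78017338  501.67869235 1053.43322726] [ 2.13573831 -2.12819269  0.13380333]
{'time': 0.1, 'joint_positions': array([-1.39501651e+00,  3.42664089e-01,  1.52490993e+00, -1.54468418e-05,
        1.27542121e+00, -1.45971165e-01]), 'dq': array([ 2.30322732e-05, -4.79247362e-04, -1.77321009e-03,  1.05343907e-03,
       -2.08044956e-04, -5.53673337e-04]), 'tau': array([ 1.64430250e-03, -4.32003272e+01, -2.44695854e+01,  7.18610385e-02,
        5.25774679e-02, -5.61331785e-05]), 'tool_pos': array([ 165.98617811, -497.68473667,  226.1127727 ]), 'tcp_rot': array([-3.14140326e+00,  1.38981547e-03, -1.24904071e+00]), 'contact_force': array([ 0.45258559,  0.75811056, -0.11238165]), 'moment': array([-0.01282443, -0.01469836, -0.00599138]), 'grip_width': 91.84334416250297}
```

View pics/scene0.png

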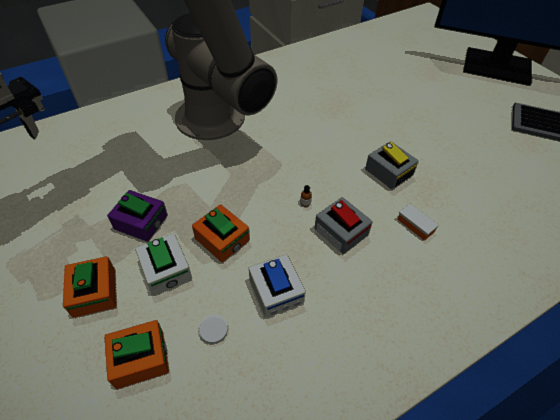

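View pics/top0.png

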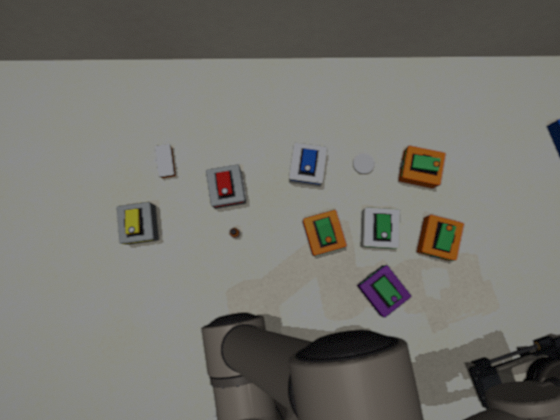

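The scene shows the lamp (yellow, top px 133,222), heater (red, 224,185), stage (blue, 309,162) and camera (white box with green paddle, 382,227). The green-paddle look-alikes are orange at (423,165), (441,237) and (325,231), and purple at (385,290). I choose the white one and check it in a close crop.

Run:
```python
from h import *
c=ld('top'); ims=[]
for n,(u,v) in dict(lamp=(137,222),stage=(309,164),camera=(382,228),heater=(226,186)).items():
    s=c['frame'][v-25:v+25,u-25:u+25]; ims.append(cv2.resize(s,(400,300)if 0 else (300,300),interpolation=cv2.INTER_CUBIC)); 
    print(n,'crop origin',u-25,v-25)
cv2.imwrite('pics/crop.png',np.vstack([np.hstack(ims[:2]),np.hstack(ims[2:])]))
# white dot: bright, unsaturated small blob surrounded by paddle; find in paddle box
hsv=cv2.cvtColor(c['frame'],cv2.COLOR_BGR2HSV).astype(int)
for n,(u,v,h0,h1) in dict(lamp=(133,222,20,35),stage=(309,162,100,130),camera=(382,227,45,80)).items():
    H=hsv[v-25:v+25,u-25:u+25]
    m=((H[...,0]>=h0)&(H[...,0]<=h1)&(H[...,1]>130)&(H[...,2]>50)).astype(np.uint8)
    k,l,st,ce=cv2.connectedComponentsWithStats(m); i=1+st[1:,4].argmax()
    mm=(l==i).astype(np.uint8); r=cv2.minAreaRect(cv2.findContours(mm,0,1)[0][0]); pc=ce[i]+[u-25,v-25]
    print(n,'paddle px',pc.round(1),r[1],r[2],'w',w(c,*pc,r=2).round(1))
for p in [(236,232),(363,164),(165,160),(325,231),(385,290),(423,165),(441,237)]: print(p,w(c,*p).round(0))
```

```text
lamp crop origin 112 197
stage crop origin 284 139
camera crop origin 357 203
heater crop origin 201 161
lamp paddle px [132.2 220.2] (25.0, 14.0) 90.0 w [467.7 317.9  79.9]
stage paddle px [308.3 159.5] (14.000716209411621, 22.344575881958008) 8.130102157592773 w [ 626.6 -128.9   79.4]
camera paddle px [382.8 224.6] (24.0, 14.0) 90.0 w [ 456.6 -314.5   79.8]
(236, 232) [441.  56.  49.]
(363, 164) [ 631. -282.   14.]
(165, 160) [638. 255.  31.]
(325, 231) [ 441. -170.   79.]
(385, 290) [ 297. -314.   80.]
(423, 165) [ 610. -421.   79.]
(441, 237) [ 427. -456.   79.]
```

View pics/crop.png

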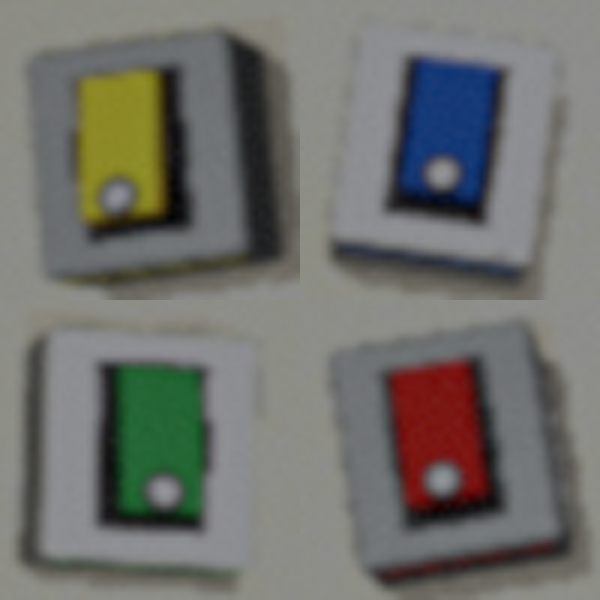

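The crops confirm the choice: white dots on the front (−x) end of each paddle, all off, and the camera is the white box with the green stripe. Dot pixels in the top image are lamp (131.7,229.5), stage (307.5,168) and camera (384.2,234.7).

Run:
```python
from h import *
c=ld('top')
R=cv2.Rodrigues(c['rvec'])[0];t=c['tvec'].ravel()
C=-R.T@t
for n,(u,v) in dict(lamp=(131.7,229.5),stage=(307.5,168),camera=(384.2,234.7)).items():
    d=R.T@np.array([(u-c['cx'])/c['fx'],(v-c['cy'])/c['fy'],1]); p=C+d*(84.6-C[2])/d[2]
    print(n,'depth',w(c,u,v).round(1),'plane',p.round(1), 'reach',np.hypot(*p[:2]).round())
```

```text
lamp depth [441.6 314.3  85.9] plane [443.  315.6  84.6] reach 544.0
stage depth [ 601.4 -128.4   85.2] plane [ 601.6 -127.2   84.6] reach 615.0
camera depth [ 431.3 -315.2   83.4] plane [ 431.9 -315.5   84.6] reach 535.0
```

```bash
python3 -m pendant '[{"linear":[0,0,0],"twist":0},{"linear":[0,0,0],"twist":0},{"linear":[0,0,0],"twist":0},{"linear":[0,0,0],"twist":0}]' 255
```

```text
time: 0.6
tool_pos: [166.1, -498.1, 226.7]
tcp_rot: [3.142, -0.0, -1.249]
contact_force: [0.2, 0.0, -0.2]
grip_width: 56.7
```

Heights from depth (83–86 mm) agree with the expected 84.6. Going over the lamp with shut fingers, jaws across the paddle.

```bash
python3 -m pendant '[{"linear":[50,30,0],"twist":-6},{"linear":[100,60,0],"twist":-12},{"linear":[150,90,0],"twist":-18},{"linear":[200,125,0],"twist":-18},{"linear":[240,160,0],"twist":-18},{"linear":[275,200,0],"twist":-18},{"linear":[275,260,0],"twist":-18},{"linear":[275,320,0],"twist":-18},{"linear":[275,380,0],"twist":-18},{"linear":[275,440,0],"twist":-18},{"linear":[275,500,0],"twist":-18},{"linear":[275,560,0],"twist":-18},{"linear":[275,620,0],"twist":-18},{"linear":[275,680,0],"twist":-18},{"linear":[275,740,0],"twist":-18},{"linear":[275,790,0],"twist":-18},{"linear":[275,813,0],"twist":-18},{"linear":[275,813,0],"twist":-18},{"linear":[275,813,0],"twist":-18}]' 255
python3 -m pendant '[{"linear":[0,0,-40],"twist":0},{"linear":[0,0,-80],"twist":0},{"linear":[0,0,-110],"twist":0},{"linear":[0,0,-125],"twist":0},{"linear":[0,0,-125],"twist":0},{"linear":[0,0,-125],"twist":0}]'
python3 - <<'E'
from h import *
c=cap('scene'); cv2.imwrite('pics/s1.png',cv2.resize(c['frame'][90:230,310:490],None,fx=4,fy=4,interpolation=cv2.INTER_CUBIC))
E
```

```text
time: 2.98
tool_pos: [441.0, 314.2, 226.6]
tcp_rot: [3.141, -0.001, -1.563]
contact_force: [-0.3, -0.1, -0.2]
grip_width: 0.3
time: 3.72
tool_pos: [442.0, 315.1, 103.0]
tcp_rot: [-3.14, 0.001, -1.564]
contact_force: [0.8, -0.1, -0.1]
grip_width: 0.8
```

View pics/s1.png

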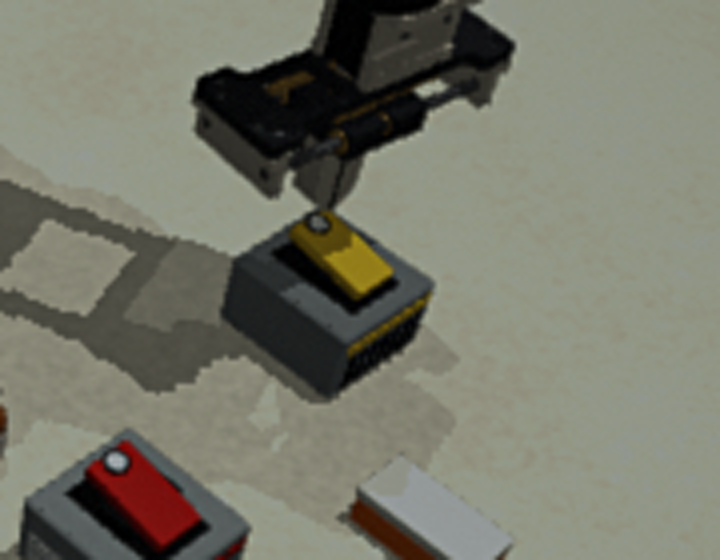

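The fingertip (crop px ~325,205) hovers right over the lamp's white dot (318,222), with nothing else near. Pressing gently, checking force.

```bash
python3 -m pendant '[{"linear":[0,0,-6],"twist":0},{"linear":[0,0,-11],"twist":0},{"linear":[0,0,-14],"twist":0},{"linear":[0,0,-15],"twist":0},{"linear":[0,0,-16],"twist":0},{"linear":[0,0,-17],"twist":0},{"linear":[0,0,-18],"twist":0},{"linear":[0,0,-19],"twist":0},{"linear":[0,0,-20],"twist":0},{"linear":[0,0,-20],"twist":0}]'
python3 -m pendant '[{"linear":[0,0,-1],"twist":0},{"linear":[0,0,-2],"twist":0},{"linear":[0,0,-3],"twist":0},{"linear":[0,0,-4],"twist":0},{"linear":[0,0,-4],"twist":0}]'
```

```text
time: 5.03
tool_pos: [441.2, 315.0, 81.6]
tcp_rot: [-3.141, -0.0, -1.563]
contact_force: [-1.3, 0.5, 0.6]
grip_width: 0.2
time: 5.65
tool_pos: [440.4, 314.8, 77.6]
tcp_rot: [3.14, -0.0, -1.563]
contact_force: [-4.6, -0.6, 4.5]
grip_width: 0.4
```

```bash
python3 -m pendant '[{"linear":[0,0,-0.5],"twist":0},{"linear":[0,0,-1],"twist":0},{"linear":[0,0,-1],"twist":0}]'
python3 -m pendant '[{"linear":[0,0,-0.5],"twist":0},{"linear":[0,0,-1],"twist":0},{"linear":[0,0,-1],"twist":0}]'
python3 - <<'E'
from h import *
c=cap('scene'); cv2.imwrite('pics/s2.png',cv2.resize(c['frame'][130:200,350:440],None,fx=7,fy=7,interpolation=cv2.INTER_CUBIC))
E
```

```text
time: 6.02
tool_pos: [440.2, 314.8, 76.7]
tcp_rot: [3.14, -0.001, -1.563]
contact_force: [-6.0, -0.2, 5.8]
grip_width: 0.2
time: 6.4
tool_pos: [440.2, 314.8, 76.4]
tcp_rot: [3.14, -0.0, -1.563]
contact_force: [-7.5, -2.2, 11.8]
grip_width: 0.5
```

View pics/s2.png

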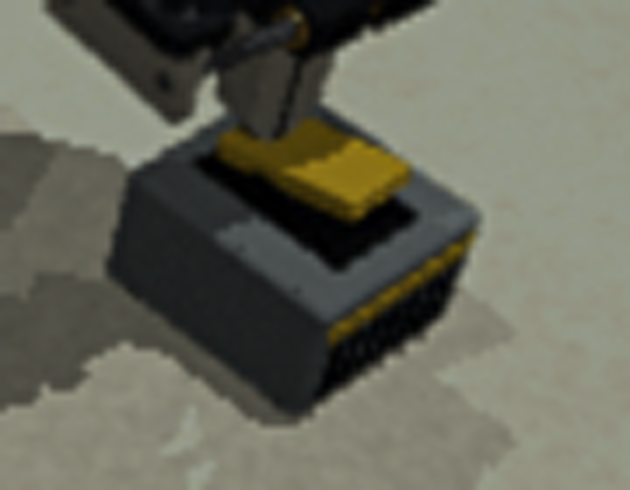

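The dotted end is down, the back end of the paddle is raised, and force rises sharply, so it is at its stop. Lift, measure paddle heights and box movement, and move over to the stage.

```bash
python3 -m pendant '[{"linear":[0,0,10],"twist":0},{"linear":[0,0,50],"twist":0},{"linear":[0,0,100],"twist":0},{"linear":[20,-55,110],"twist":0},{"linear":[40,-110,110],"twist":0},{"linear":[60,-165,110],"twist":0},{"linear":[80,-220,110],"twist":0},{"linear":[100,-275,110],"twist":0},{"linear":[120,-330,110],"twist":0},{"linear":[140,-385,110],"twist":0},{"linear":[155,-425,110],"twist":0},{"linear":[160,-442,110],"twist":0},{"linear":[160,-442,70],"twist":0},{"linear":[160,-442,40],"twist":0},{"linear":[160,-442,26],"twist":0},{"linear":[160,-442,26],"twist":0},{"linear":[160,-442,26],"twist":0}]'
python3 - <<'E'
from h import *
t=cap('top'); c=cap('scene'); o=ld('top')
t0=cv2.resize(t['frame'][197:247,112:162],(300,300),interpolation=cv2.INTER_CUBIC)
s=cv2.resize(c['frame'][230:330,230:330],(300,300),interpolation=cv2.INTER_CUBIC)
cv2.imwrite('pics/s3.png',np.hstack([t0,s]))
for v in range(209,236,3): print(v,w(t,132,v,0)[[0,2]].round(1))
E
```

```text
time: 8.57
tool_pos: [602.0, -127.0, 103.2]
tcp_rot: [-3.139, -0.001, -1.563]
contact_force: [0.3, 0.7, 0.6]
grip_width: 0.7
209 [495.6  81.5]
212 [406.4 647. ]
215 [401.3 658.4]
218 [397.2 664.1]
221 [393.4 668.2]
224 [389.5 673.3]
227 [385.8 676.9]
230 [382.5 677.7]
233 [379.  681.3]
```

View pics/s3.png

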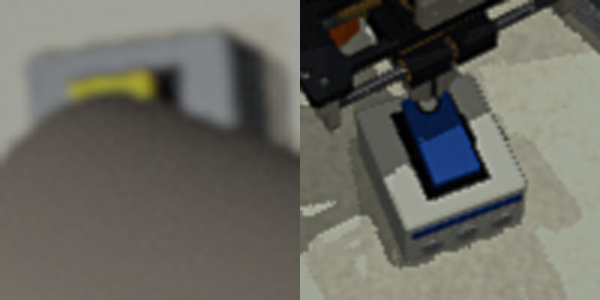

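The tip is over the dotted end of the blue paddle, the lamp box's edges have not moved, and the arm hides the rest in the top view. I check the lamp paddle with the scene depth.

Run:
```python
from h import *
c=ld('scene')
H=cv2.cvtColor(c['frame'],cv2.COLOR_BGR2HSV).astype(int)[130:200,360:430]
m=(H[...,0]>=20)&(H[...,0]<=35)&(H[...,1]>130)&(H[...,2]>80)
P=np.array([w(c,x+360,y+130,0) for y,x in zip(*np.where(m)) if c['z_map'][y+130,x+360]>0]); P=P[P[:,2]>70]
A=np.c_[P[:,0]-465,P[:,1]-317,np.ones(len(P))]; k=np.linalg.lstsq(A,P[:,2],rcond=None)[0]
print(len(P),P.min(0).round(1),P.max(0).round(1),'slope dz/dx',k.round(3))
```

```text
191 [429.4 298.1  71.7] [497.8 340.2  88.4] slope dz/dx [1.8100e-01 2.3000e-02 8.0346e+01]
```

```bash
python3 -m pendant '[{"linear":[0,0,-6],"twist":0},{"linear":[0,0,-11],"twist":0},{"linear":[0,0,-14],"twist":0},{"linear":[0,0,-15],"twist":0},{"linear":[0,0,-16],"twist":0},{"linear":[0,0,-17],"twist":0},{"linear":[0,0,-18],"twist":0},{"linear":[0,0,-18],"twist":0}]'
```

```text
time: 9.68
tool_pos: [601.0, -127.1, 83.7]
tcp_rot: [3.141, -0.0, -1.563]
contact_force: [-2.7, 0.6, 2.1]
grip_width: 0.5
```

Lamp paddle slope is +0.18 (nominal +0.2), so it is fully over. Continuing the stage press.

```bash
python3 -m pendant '[{"linear":[0,0,-1],"twist":0},{"linear":[0,0,-2],"twist":0},{"linear":[0,0,-3],"twist":0},{"linear":[0,0,-4],"twist":0},{"linear":[0,0,-5],"twist":0},{"linear":[0,0,-6],"twist":0},{"linear":[0,0,-6],"twist":0}]'
python3 -m pendant '[{"linear":[0,0,-0.5],"twist":0},{"linear":[0,0,-1],"twist":0},{"linear":[0,0,-1],"twist":0}]'
```

```text
time: 10.55
tool_pos: [600.3, -126.9, 77.8]
tcp_rot: [3.14, 0.0, -1.563]
contact_force: [-5.0, 0.6, 5.0]
grip_width: 0.4
time: 10.92
tool_pos: [600.0, -126.9, 77.0]
tcp_rot: [3.139, 0.0, -1.563]
contact_force: [-6.0, -0.2, 7.2]
grip_width: 0.5
```

```bash
python3 -m pendant '[{"linear":[0,0,-0.5],"twist":0},{"linear":[0,0,-1],"twist":0},{"linear":[0,0,-1],"twist":0}]'
cat >> h.py <<'E'
def slope(c,box,h0,h1,vmin=50,ctr=None):
    x0,x1,y0,y1=box
    H=cv2.cvtColor(c['frame'],cv2.COLOR_BGR2HSV).astype(int)[y0:y1,x0:x1]
    m=(H[...,0]>=h0)&(H[...,0]<=h1)&(H[...,1]>130)&(H[...,2]>vmin)
    P=np.array([w(c,x+x0,y+y0,0) for y,x in zip(*np.where(m)) if c['z_map'][y+y0,x+x0]>0]); P=P[(P[:,2]>70)&(P[:,2]<92)]
    A=np.c_[P[:,:2]-P[:,:2].mean(0),np.ones(len(P))]; return len(P),P.mean(0).round(1),np.linalg.lstsq(A,P[:,2],rcond=None)[0].round(3)
E
python3 - <<'E'
from h import *
c=cap('scene'); print(slope(c,(250,310,245,310),100,130))
E
```

```text
time: 11.3
tool_pos: [600.0, -126.9, 76.7]
tcp_rot: [3.14, 0.0, -1.563]
contact_force: [-8.4, 0.9, 12.3]
grip_width: 0.7
(330, array([ 632.2, -132. ,   81.7]), array([ 1.6000e-01, -1.8000e-02,  8.1653e+01]))
```

At the stop (12 N, slope +0.16 with the finger still on it). On to the camera unit.

```bash
python3 -m pendant '[{"linear":[0,0,10],"twist":0},{"linear":[0,0,50],"twist":0},{"linear":[0,0,100],"twist":0},{"linear":[-35,-39,110],"twist":0},{"linear":[-70,-78,110],"twist":0},{"linear":[-105,-117,110],"twist":0},{"linear":[-140,-156,110],"twist":0},{"linear":[-169,-188,110],"twist":0},{"linear":[-169,-188,110],"twist":0},{"linear":[-169,-188,70],"twist":0},{"linear":[-169,-188,40],"twist":0},{"linear":[-169,-188,26],"twist":0},{"linear":[-169,-188,26],"twist":0},{"linear":[-169,-188,26],"twist":0}]'
python3 - <<'E'
from h import *
c=cap('scene'); print('stage',slope(c,(250,310,245,310),100,130))
cv2.imwrite('pics/s4.png',cv2.resize(c['frame'][210:320,120:320],None,fx=4,fy=4,interpolation=cv2.INTER_CUBIC))
E
```

```text
time: 13.1
tool_pos: [433.0, -315.5, 102.9]
tcp_rot: [-3.14, -0.002, -1.563]
contact_force: [1.0, -0.9, -0.1]
grip_width: 0.7
stage (400, array([ 627.4, -131. ,   80.7]), array([ 1.7100e-01, -1.9000e-02,  8.0747e+01]))
```

View pics/s4.png

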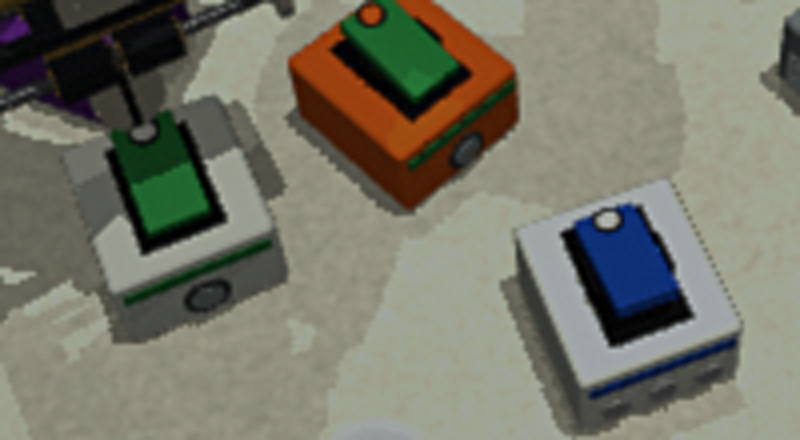

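The tip (130,120) is over the white dot (145,132) of the white box with the green paddle. The blue paddle is clearly rocked over (slope +0.17). Pressing the camera.

```bash
python3 -m pendant '[{"linear":[0,0,-6],"twist":0},{"linear":[0,0,-11],"twist":0},{"linear":[0,0,-14],"twist":0},{"linear":[0,0,-15],"twist":0},{"linear":[0,0,-16],"twist":0},{"linear":[0,0,-17],"twist":0},{"linear":[0,0,-18],"twist":0},{"linear":[0,0,-19],"twist":0},{"linear":[0,0,-20],"twist":0},{"linear":[0,0,-21],"twist":0},{"linear":[0,0,-22],"twist":0},{"linear":[0,0,-23],"twist":0},{"linear":[0,0,-24],"twist":0},{"linear":[0,0,-24],"twist":0}]'
python3 -m pendant '[{"linear":[0,0,-0.5],"twist":0},{"linear":[0,0,-1],"twist":0},{"linear":[0,0,-1],"twist":0}]'
```

```text
time: 14.9
tool_pos: [431.1, -315.1, 77.9]
tcp_rot: [3.14, 0.0, -1.563]
contact_force: [-6.9, 0.4, 7.1]
grip_width: 0.0
time: 15.28
tool_pos: [430.9, -315.0, 77.2]
tcp_rot: [3.139, 0.0, -1.563]
contact_force: [-7.4, 0.6, 10.2]
grip_width: 0.2
```

```bash
python3 -m pendant '[{"linear":[0,0,-0.5],"twist":0},{"linear":[0,0,-0.7],"twist":0},{"linear":[0,0,-0.7],"twist":0}]'
python3 -m pendant '[{"linear":[0,0,10],"twist":0},{"linear":[0,0,50],"twist":0},{"linear":[0,0,100],"twist":0},{"linear":[0,0,150],"twist":0},{"linear":[-55,-40,150],"twist":0},{"linear":[-110,-80,150],"twist":0},{"linear":[-165,-120,150],"twist":0},{"linear":[-220,-150,150],"twist":0},{"linear":[-265,-183,150],"twist":0},{"linear":[-265,-183,150],"twist":0},{"linear":[-265,-183,150],"twist":0},{"linear":[-265,-183,150],"twist":0}]'
python3 - <<'E'
from h import *
o=ld('top'); c=cap('scene'); t=cap('top')
B=dict(lamp=((112,162,197,247),20,35),stage=((284,334,139,189),100,130),camera=((357,407,203,253),45,80),heater=((201,251,161,211),0,8))
for n,b in B.items(): print(n,slope(o,*b),slope(t,*b))
# box / object shift by masked phase correlation
for n,(x0,x1,y0,y1) in dict(lamp=(112,162,197,247),stage=(284,334,139,189),camera=(357,407,203,253),heater=(201,251,161,211),oil=(226,246,222,242),dish=(348,378,149,179),slides=(148,182,140,182)).items():
    T=o['frame'][y0:y1,x0:x1]; S=t['frame'][y0-6:y1+6,x0-6:x1+6]
    r=cv2.matchTemplate(S,T,cv2.TM_CCOEFF_NORMED); _,q,_,l=cv2.minMaxLoc(r); print(n,'px shift',l[0]-6,l[1]-6,round(q,3))
cv2.imwrite('pics/t5.png',t['frame']);
print(bot.get_obs()['time'])
E
```

```text
time: 15.65
tool_pos: [430.9, -315.1, 77.0]
tcp_rot: [3.14, -0.0, -1.563]
contact_force: [-9.9, 2.1, 13.2]
grip_width: 0.3
time: 17.15
tool_pos: [168.4, -497.3, 226.1]
tcp_rot: [-3.141, 0.0, -1.562]
contact_force: [-0.2, 0.0, 0.1]
grip_width: 0.3
lamp (33, array([491. , 318.6,  84.4]), array([1.4600e-01, 3.9000e-02, 8.4446e+01])) (310, array([466.3, 317.9,  80. ]), array([1.8500e-01, 4.0000e-02, 7.9962e+01]))Traceback (most recent call last):
  File "<stdin>", line 4, in <module>
  File "h.py", line 16, in slope
    P=np.array([w(c,x+x0,y+y0,0) for y,x in zip(*np.where(m)) if c['z_map'][y+y0,x+x0]>0]); P=P[(P[:,2]>70)&(P[:,2]<92)]
                                                                                                 ~^^^^^
IndexError: too many indices for array: array is 1-dimensional, but 2 were indexed
```

The saved "before" file had been overwritten by the mid-job capture, so I compare against the first picture instead.

Run:
```python
from h import *
o=cv2.imread('pics/top0.png'); t=cap('top')
for n,b in dict(lamp=((112,162,197,247),20,35),stage=((284,334,139,189),100,130),camera=((357,407,203,253),45,80),heater=((201,251,161,211),0,8)).items(): print(n,slope(t,*b))
for n,(x0,x1,y0,y1) in dict(lamp=(112,162,197,247),stage=(284,334,139,189),camera=(357,407,203,253),heater=(201,251,161,211),oil=(226,246,222,242),dish=(348,378,149,179),slides=(148,182,140,182)).items():
    r=cv2.matchTemplate(t['frame'][y0-6:y1+6,x0-6:x1+6],o[y0:y1,x0:x1],cv2.TM_CCOEFF_NORMED); _,q,_,l=cv2.minMaxLoc(r); print(n,'px shift',l[0]-6,l[1]-6,round(q,3))
cv2.imwrite('pics/t5.png',t['frame'])
```

```text
lamp (309, array([466.3, 317.8,  80.1]), array([2.0100e-01, 1.7000e-02, 8.0083e+01]))
stage (280, array([ 624.1, -130.3,   80.1]), array([ 2.0000e-01, -4.5000e-02,  8.0055e+01]))
camera (287, array([ 454.7, -315. ,   80. ]), array([ 1.9000e-01, -3.6000e-02,  8.0003e+01]))
heater (255, array([567. ,  87. ,  79.2]), array([-1.9500e-01, -6.4000e-02,  7.9177e+01]))
lamp px shift 0 0 0.96
stage px shift 0 0 0.964
camera px shift 0 0 0.974
heater px shift 0 0 0.999
oil px shift 0 0 0.999
dish px shift 0 0 0.99
slides px shift 0 0 0.998
```

View pics/t5.png

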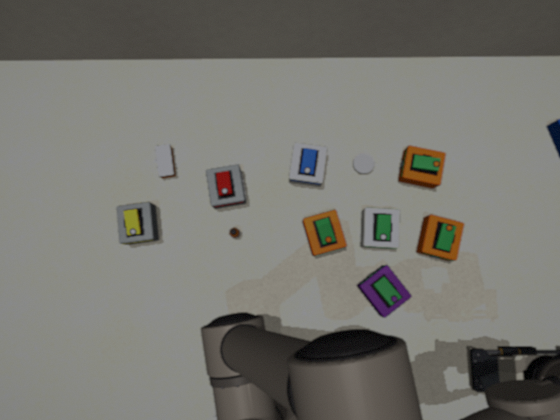

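All three paddles slope about +0.2 (on) and the heater's −0.2 (off). Nothing moved by a pixel, and the arm is clear at lower right.

```bash
python3 -c "
from plant import bot
print(bot.close_job())"
```

```text
the job is handed in; nothing more can be done
None
```

I switched on the lamp supply, then the stage controller, then the camera unit, pressing each white dot with the shut fingertips until the paddle met its stop. I then backed the arm away and handed the job in at about 17 s.

- **Paddles:** the last depth check gave slopes of +0.20 for the lamp, +0.20 for the stage and +0.19 for the camera, where fully on is +0.2. The heater read −0.195, so it is still off.
- **Force:** the vertical force at each stop was about 12–13 N. The highest total reading I saw was about 17 N, against the 25 N limit. Readings come only at the end of each move, so brief peaks in between were not seen.
- **Positions:** no unit, and none of the bottle, dish or slide box, shifted by a whole pixel between the first and last top pictures. A pixel is about 2.5 mm.
- **Failed check:** one check script stopped on an error because its "before" image had been overwritten. I repeated it against the first picture, and nothing else disagreed.

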